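Rack to the loading spot, then hold the heater lid

TASK

First slide the round blue tube rack along the bench, without lifting or tipping it, until it stands wholly within the yellow spot, and let go of it. Then raise the self-closing lid of the white and blue block heater by its red handle bar to 60 degrees from shut and finish holding it still there with the gripper, so that a colleague can load the tubes; the lid must not be propped on anything. Do not disturb or tip the other things on the bench.

Things in the scene. Friction and masses are not known exactly. Their poses are not given: they have to be found in the camera images.
- rack: Loose round blue tube rack, a solid drum 110 mm in diameter and 45 mm high with eight capped tubes (red and white caps in a ring of 37 mm radius, reaching 68 mm high) and a short white centre post to 65 mm; about 0.35 kg, slides on the bench. Origin: centre of its underside; z up.
- spot: Flat yellow disc marked on the bench, 160 mm in diameter, no height to speak of (1 mm, things slide over it). Origin: its centre. The rack is wholly within it when the two centres are within 25 mm.
- heater: Dry-block tube heater fixed to the bench: white open-topped box on a blue foot, 160 mm deep (its own x), 180 mm wide (y), 100 mm high to the rim, aluminium block with holes inside; the foot is 2 mm larger all round. Origin: centre of its underside; its x axis points from the front (the handle side, towards the robot) to the hinge at the back, y to the left, z up.
- lid (a joint): Hinge angle in rad of the heater's grey lid (slab 18 mm thick over the whole box, about 0.3 kg): 0 is shut and level, growing as the handle side goes up; 60 degrees is 1.047; stop at 1.6. A spring and the lid's weight pull it shut from every angle; holding the bar takes about 2.5 to 5.5 N. Hinge line: along the heater's y, 80 mm behind its origin, 100 mm up.
- lid_handle (a point): Middle of the red handle bar: round, 12 mm thick, 124 mm long along y, on two 10 mm steel arms (55 mm either side of the middle), 45 mm in front of the lid's front edge: free room for a finger behind, before and below it. Moves with the lid; shut: 109 mm above the bench, 205 mm before the hinge line and 9 mm above it. Axes, lid shut: x to the hinge, y along the bar, z up.
- lid_hinge (a point): Middle of the lid's hinge line, at the heater's back rim, 100 mm above the bench; axes as the heater's, the hinge turns about y.
- beaker: Bystander: loose clear glass beaker, 68 mm across, 90 mm high. Origin: centre of its underside.
- bottle: Bystander: loose amber bottle with a blue cap, 64 mm across, 130 mm high. Origin: centre of its underside.
- jar: Bystander: loose white jar, 64 mm across, 80 mm high. Origin: centre of its underside.
- dish: Bystander: loose shallow glass dish, 90 mm across, 16 mm high. Origin: centre of its underside.
- pipette: Bystander: loose white and grey hand pipette lying on the bench, 220 mm long, 22 mm thick. Its x axis runs along it to the tip, 170 mm from the origin; the other end is 70 mm behind the origin.
- cap: Bystander: loose blue screw cap, 32 mm across, 14 mm high. Origin: centre of its underside.
Things that resemble listed ones, but are neither listed nor needed, are in the scene too. Of the things that look like the rack, take the one that is farthest from the robot's base at the start.

How it is judged:
By the outcome, as a careful person would: the job done as asked, in the order asked, and still so for the second after the job is handed in, while the arm keeps its last pose, push and grip.
It also fails if it takes over 66 s, if anything falls off the work surface, if the arm or the gripper's body presses on something with over 40 N, if the wrist force passes 120 N, or if a joint passes its speed limit or range.

ROBOT

A 6-joint arm with a two-finger parallel gripper is mounted at the origin on the work surface. World frame = base frame: x ahead of the robot, y to its left, z up, the work surface at z = 0. Lengths are in m, angles in rad, forces in N, time in s.
With the tool pointing down it reaches from about 0.425 to 0.95 m from the base axis. Payload 3.5 kg.
Tool frame: the origin (TCP) lies midway between the tips of the shut fingers; the grasp point (between the pads) lies 19 mm behind it; z points along the fingers, y is the line along which they close (so a half turn about z gives the same grasp; the last joint's range is limited). The gripper opens to 85 mm and grips with 20 to 120 N. Pads are 22 mm wide; open, the fingers measure 114 mm over their backs; the gripper's body (76 mm by 85 mm) begins 54 mm behind the grasp point. The pads swing forward as they close: fully open they stand 13 mm farther back than shut.
Start: joints at [-1.375, 0.286, 1.577, -0, 1.279, -0.15], TCP at [0.229, -0.635, 0.231] pointing down, gripper open.
Joint ranges: [-2.77, 2.77], [-0.9, 2.22], [0.21, 2.48], [-1.53, 4.67], [0.24, 2.81], [-2.84, 2.84]. Speed limits (rad/s): [2.79, 2.79, 3.14, 3.14, 3.14, 3.14].

INTERFACE

Orientations are given as a unit quaternion [x, y, z, w].
In Python, from plant import ctrl gives the robot as it stands.
- The arm moves only by the tool move_arm, never from a script. Its argument "plan" is a list of rows, each an object of numbers: "x", "y", "z": the shift along the tool's x, y, z in m; "yaw": the turn about the tool's z in rad; "fingers": the closure, from 0 (fully open) to 1 (shut). In form: [{"x": .., "y": .., "z": .., "yaw": .., "fingers": ..}, ...]. A call has 1 to 5 rows; each row is the pose to reach, as a shift and turn from the pose commanded when the call began, along the tool's axes at that moment; what a row does not reach only later rows make up. A row lasts 1/10 s, in which the tool goes at most 50 mm and 8.59 degrees, less where a joint would pass 70% of its speed; a pose out of reach is approached as far as the arm can. A call with a gripper value outside its range is refused whole. The fingers move at their own pace and stop on an object; "force" is the grip in N (left out, the last holds). Time passes only in rows, so rows that repeat a pose let the fingers close. It gives the time, the measured TCP pose, the force, the opening and the grip force at its end, in the units of the state.
- ctrl.get_state(): the state, without advancing time (a new reading comes with each control period).
- ctrl.read_camera(name): name is "side" or "top" or "wrist"; returns the picture (480x640x3 uint8, red, green, blue); there is no depth.
- ctrl.camera_model(name): a dict with "intrinsics" (3x3 intrinsics, pixels), "cam_to_world" (4x4, takes a point from camera to world coordinates); the wrist camera has in their place "tool_from_camera" (4x4, takes a point from camera to tool coordinates, whose origin is the TCP and whose axes are the flange's). Camera axes: x right, y up, looking along -z (the intrinsics and any distortion apply to the point x, -y, -z); pixel columns grow to the right and rows downward; lengths in m; the calibration is good to about 2 mm. A picture is of the moment at which its call begins: read the wrist's pose just before it. camera_model takes no time and is no camera call.
- ctrl.sign_off(): hands the job in; it is judged then, once.
The state is a dict: "time": time; "qpos": joint angles; "dq": joint speeds; "joint_efforts": joint torques, N m; "eef_pos": TCP position; "tcp_rot": TCP orientation; "contact_force": force on the tool from outside, world axes, zero at the start; "wrist_torque": the same for the moment, N m; "opening": opening from 0.0 (shut) to 1.0 (fully open); "finger_force": force on a finger pad.
Only numpy, scipy, OpenCV 4.12 (cv2) and the standard library are available. Lean on these libraries where they do the work, as an engineer would, in place of code of your own. Each camera call takes 0.05 s, during which the arm holds its last target. There are 200 camera calls.

## Working session

There is one attempt and no reset: what is moved stays moved. The work goes in short steps, Python scripts to look and compute and a tool call to move; the robot and the scene stay as the last step left them, time stands still between calls to the robot, and variables do not carry over. Pictures are saved under pics/ and viewed, at most 10 in all, crops included, and the job is handed in when it is done.

Besides the shell and the picture viewer there is one more tool, called in YAML: its name, and indented under it one key for each argument. move_arm: Moves the arm, as the interface text tells. Its arguments: {"type":"object","properties":{"plan":{"type":"array"},"force":{"type":"number"}},"required":["plan"]}

```bash
ls; mkdir -p pics
python3 - <<'E'
from plant import ctrl
import cv2,numpy as np
np.set_printoptions(precision=4,suppress=True)
print(ctrl.get_state())
for n in("top","side"):
    cv2.imwrite(f"pics/{n}0.png",ctrl.read_camera(n)[:,:,::-1]); print(n,ctrl.camera_model(n))
print(ctrl.camera_model("wrist"))
E
```

```text
pics
{'time': 0.0, 'qpos': array([-1.375 ,  0.2872,  1.5782,  0.    ,  1.2786, -0.15  ]), 'dq': array([-0.0009, -0.0005,  0.0006,  0.0005, -0.0002,  0.0009]), 'joint_efforts': array([ -0.0003, -40.5979, -29.2628,  -0.0002,   0.0058,   0.    ]), 'eef_pos': array([ 0.2287, -0.6344,  0.2299]), 'tcp_rot': array([ 0.9851,  0.172 , -0.    , -0.0012]), 'contact_force': array([-0.6253,  0.2967,  0.1754]), 'wrist_torque': array([0.0384, 0.0026, 0.0125]), 'finger_force': 0.0, 'opening': 1.0016194773000306}
top {'intrinsics': array([[615.5254,   0.    , 313.2391],
       [  0.    , 615.5254, 247.9862],
       [  0.    ,   0.    ,   1.    ]]), 'cam_to_world': array([[ 0.0034,  0.9889, -0.1484,  0.2902],
       [-1.    ,  0.0046,  0.0076,  0.0212],
       [ 0.0082,  0.1483,  0.9889,  1.6158],
       [ 0.    ,  0.    ,  0.    ,  1.    ]])}
side {'intrinsics': array([[538.2163,   0.    , 313.4674],
       [  0.    , 538.2163, 244.6248],
       [  0.    ,   0.    ,   1.    ]]), 'cam_to_world': array([[-0.9604,  0.1597, -0.2282,  0.2058],
       [-0.2781, -0.5061,  0.8164,  1.0102],
       [ 0.0149,  0.8475,  0.5305,  0.7394],
       [ 0.    ,  0.    ,  0.    ,  1.    ]])}
{'intrinsics': array([[399.7139,   0.    , 320.7945],
       [  0.    , 399.7139, 240.0389],
       [  0.    ,   0.    ,   1.    ]]), 'tool_from_camera': array([[ 0.0013,  0.9617,  0.2741,  0.07  ],
       [ 1.    , -0.001 , -0.0011, -0.001 ],
       [-0.0008,  0.2741, -0.9617, -0.1427],
       [ 0.    ,  0.    ,  0.    ,  1.    ]])}
```

View pics/top0.png

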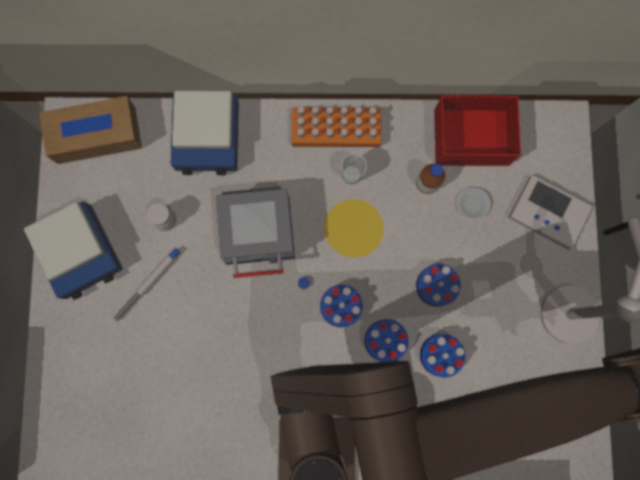

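View pics/side0.png

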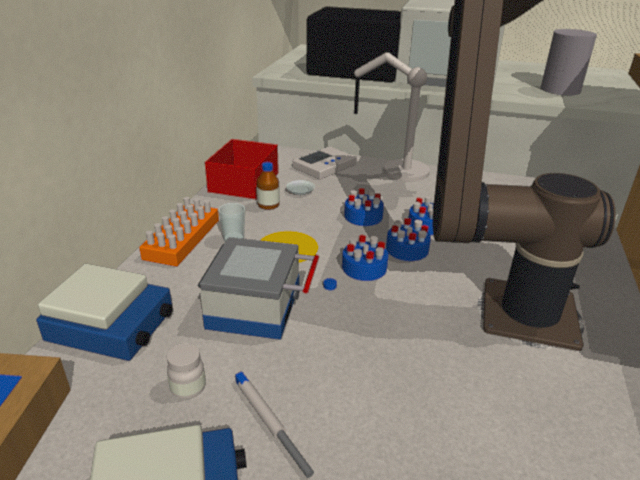

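The top view shows four rack lookalikes at pixels (342,305), (386,341), (438,285) and (442,355). The spot is at (354,228), the heater at (255,224) with its red bar at (258,273), and the cap at (304,283). The side view agrees. Next I'll measure positions and distances from the base.

```bash
cat > h.py <<'E'
from plant import ctrl
import cv2,numpy as np
from scipy.spatial.transform import Rotation as R
np.set_printoptions(precision=4,suppress=True)
def T_of(n):
    m=ctrl.camera_model(n)
    if n!="wrist": return m["intrinsics"],m["cam_to_world"]
    s=ctrl.get_state(); T=np.eye(4); T[:3,:3]=R.from_quat(s["tcp_rot"]).as_matrix(); T[:3,3]=s["eef_pos"]
    return m["intrinsics"],T@m["tool_from_camera"]
def back(KT,uv,z):
    K,T=KT; d=np.array([(uv[0]-K[0,2])/K[0,0],-(uv[1]-K[1,2])/K[1,1],-1]); d=T[:3,:3]@d; o=T[:3,3]
    return o+d*(z-o[2])/d[2]
def proj(KT,p):
    K,T=KT; c=np.linalg.inv(T)@np.append(p,1); return np.array([K[0,0]*c[0]/-c[2]+K[0,2],K[1,1]*-c[1]/-c[2]+K[1,2]])
def tool(dw):
    return R.from_quat(ctrl.get_state()["tcp_rot"]).inv().apply(dw)
E
python3 - <<'E'
from h import *
t=T_of("top"); s=T_of("side")
for n,uv,z in [("r1",(342,305),.05),("r2",(386,341),.05),("r3",(438,285),.05),("r4",(442,355),.05),("spot",(354,228),0),("cap",(304,283),.014),("bar L",(234,276),.109),("bar R",(283,272),.109),("lid FL",(219,263),.118),("lid FR",(293,259),.118),("lid BL",(216,190),.118),("lid BR",(288,187),.118),("beaker",(353,170),.04),("bottle",(430,178),.1)]:
    p=back(t,uv,z); print(n,p,np.hypot(*p[:2]),"side px",proj(s,p))
im=cv2.imread("pics/top0.png")[180:400,200:480]
cv2.imwrite("pics/crop0.png",cv2.resize(im,(764,600),interpolation=cv2.INTER_CUBIC))
# spot, cap by colour
im=cv2.imread("pics/top0.png");hsv=cv2.cvtColor(im,cv2.COLOR_BGR2HSV)
def blob(lo,hi,roi):
    u0,v0,u1,v1=roi;m=cv2.inRange(hsv,lo,hi)[v0:v1,u0:u1];ys,xs=np.nonzero(m);return xs.mean()+u0,ys.mean()+v0,xs.min()+u0,xs.max()+u0,ys.min()+v0,ys.max()+v0,len(xs)
print("spot",blob((20,120,80),(35,255,255),(300,180,400,270)))
print("cap",blob((100,100,40),(130,255,255),(292,272,316,295)))
print("rack1",blob((100,100,30),(130,255,255),(317,278,365,330)))
print("bar",blob((0,150,60),(8,255,255),(225,260,295,285)))
E
```

```text
r1 [ 0.3792 -0.0644  0.05  ] 0.38458612162289496 side px [364.7288 249.9626]
r2 [ 0.2892 -0.1749  0.05  ] 0.3379672931582393 side px [408.717  233.1464]
r3 [ 0.431  -0.3099  0.05  ] 0.5308478240173359 side px [364.0909 201.4926]
r4 [ 0.2549 -0.3152  0.05  ] 0.40536453389589433 side px [428.2955 209.8144]
spot [ 0.5871 -0.0999  0.    ] 0.595530547807771 side px [286.8869 246.1452]
cap [0.4381 0.0326 0.014 ] 0.4392734918231418 side px [330.0397 280.7362]
bar L [0.4458 0.2039 0.109 ] 0.49024639525367897 side px [305.4325 289.7822]
bar R [0.4562 0.0837 0.109 ] 0.463831853534924 side px [317.1325 256.5262]
lid FL [0.4767 0.2402 0.118 ] 0.5338192249401168 side px [284.3065 294.0652]
lid FR [0.4874 0.0592 0.118 ] 0.49096767941081926 side px [306.4945 244.7838]
lid BL [0.66   0.2525 0.118 ] 0.7066303285759238 side px [193.3745 280.7605]
lid BR [0.6686 0.0731 0.118 ] 0.672625098667613 side px [226.8643 234.9696]
beaker [ 0.7354 -0.0953  0.04  ] 0.7414987820757099 side px [231.8223 224.8131]
bottle [ 0.6986 -0.2862  0.1   ] 0.7549517616735123 side px [269.9101 175.8521]
spot (np.float64(353.459377372817), np.float64(227.8621867881549), np.int64(325), np.int64(382), np.int64(200), np.int64(256), 2634)
cap (np.float64(303.5), np.float64(282.5), np.int64(299), np.int64(308), np.int64(278), np.int64(287), 88)
rack1 (np.float64(340.45477386934675), np.float64(306.4396984924623), np.int64(321), np.int64(361), np.int64(285), np.int64(326), 796)
bar (np.float64(257.47727272727275), np.float64(273.1363636363636), np.int64(235), np.int64(281), np.int64(271), np.int64(276), 88)
```

View pics/crop0.png

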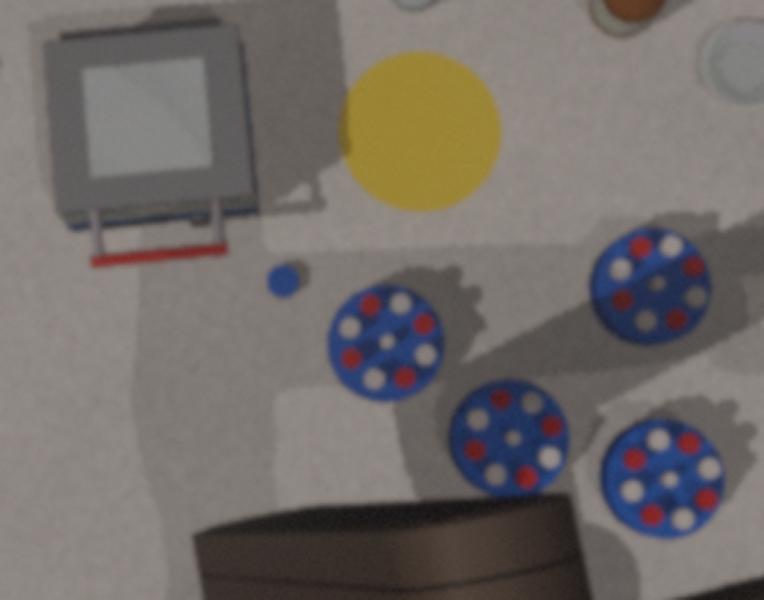

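The rack to take is the one at (438,285): it is 0.53 m from the base, the others 0.34 to 0.41 m. Both views and the crop confirm a blue drum with alternating red and white caps. The lamp at about (575,315) has to be avoided. I plan to push the drum in the cradle of the open fingers, starting from behind it.

Run:
```python
from h import *
t=T_of("top")
r=back(t,(440.8,284.1),.065)[:2]; sp=back(t,(353.5,227.9),0)[:2]
im=cv2.imread("pics/top0.png");hsv=cv2.cvtColor(im,cv2.COLOR_BGR2HSV)
m=cv2.inRange(hsv,(100,100,25),(130,255,255))[255:315,405:470]; m=cv2.morphologyEx(m,cv2.MORPH_CLOSE,np.ones((9,9)))
ys,xs=np.nonzero(m); (c,rad)=cv2.minEnclosingCircle(np.stack([xs,ys],1).astype(np.float32)); r2=back(t,(c[0]+405,c[1]+255),.04)[:2]
print("post",r,"drum",r2,rad,"spot",sp,"lamp",back(t,(572,315),0))
d=(sp-r); L=np.linalg.norm(d); d/=L; a=np.arctan2(d[1],d[0]); print("dir",d,L,a)
s=ctrl.get_state(); print(s["time"],s["eef_pos"])
for w in [(.25,-.45,.15),(*(r-.08*d),.15)]:
    print(w,tool(np.array(w)-s["eef_pos"]))
x=R.from_quat(s["tcp_rot"]).as_matrix()[:,0]; print("yaw need (tool)",-(a-np.arctan2(x[1],x[0])))
```

```text
post [ 0.432  -0.3138] drum [ 0.4328 -0.3116] 21.30694580078125 spot [ 0.5874 -0.0986] lamp [ 0.3582 -0.6701  0.    ]
dir [0.5852 0.8109] 0.26546114832207823 0.9456242805786501
0.1 [ 0.2287 -0.6344  0.23  ]
(0.25, -0.45, 0.15) [ 0.0825 -0.1661  0.0804]
(np.float64(0.3851760688927081), np.float64(-0.3787098584804426), 0.15) [ 0.2339 -0.1874  0.0805]
yaw need (tool) -0.5997970954523834
```

move_arm:
  plan:
    - {"x": 0.022, "y": -0.044, "z": 0.02, "yaw": -0.14, "fingers": 0}
    - {"x": 0.043, "y": -0.087, "z": 0.04, "yaw": -0.28, "fingers": 0}
    - {"x": 0.065, "y": -0.13, "z": 0.06, "yaw": -0.42, "fingers": 0}
    - {"x": 0.083, "y": -0.166, "z": 0.08, "yaw": -0.56, "fingers": 0}
    - {"x": 0.125, "y": -0.175, "z": 0.08, "yaw": -0.6, "fingers": 0}

```text
time: 0.6
eef_pos: [0.2836, -0.4204, 0.1446]
tcp_rot: [0.89, 0.456, 0.0, -0.007]
contact_force: [0.7, -0.6, -0.2]
opening: 0.999
finger_force: 0.0
```

Run:
```python
from h import *
s=ctrl.get_state(); print(s["time"],s["eef_pos"],s["opening"]); x=R.from_quat(s["tcp_rot"]).as_matrix()[:,0]; print(np.arctan2(x[1],x[0]))
print(tool(np.array([.385,-.379,.15])-s["eef_pos"]))
```

```text
0.6 [ 0.2836 -0.4204  0.1446] 0.9991445852719918
0.9465769842391696
[ 0.0929  0.058  -0.0054]
```

move_arm:
  plan:
    - {"x": 0.04, "y": 0.025, "fingers": 0}
    - {"x": 0.08, "y": 0.05, "fingers": 0}
    - {"x": 0.092, "y": 0.058, "fingers": 0}
    - {"x": 0.092, "y": 0.058, "fingers": 0}
    - {"x": 0.092, "y": 0.058, "fingers": 0}

```text
validation failed for argument at $.pl...
```

Run:
```python
from h import *
s=ctrl.get_state(); print(s["time"],s["eef_pos"],s["contact_force"]); x=R.from_quat(s["tcp_rot"]).as_matrix()[:,0]; print(np.arctan2(x[1],x[0]))
w=T_of("wrist"); cv2.imwrite("pics/w1.png",ctrl.read_camera("wrist")[:,:,::-1])
print("post expected px",proj(w,[.432,-.313,.065]), "spot",proj(w,[.5874,-.0986,0]))
print(tool(np.array([.432,-.313,.01])-s["eef_pos"]),tool(np.array([.5874,-.0986,.01])-s["eef_pos"]))
```

```text
0.6 [ 0.2836 -0.4204  0.1446] [ 0.6767 -0.6469 -0.2373]
0.9465769842391696
post expected px [ 447.8035 -103.7206] spot [ 458.0295 -732.4218]
[0.1725 0.0591 0.1358] [0.4372 0.0609 0.1381]
```

View pics/w1.png

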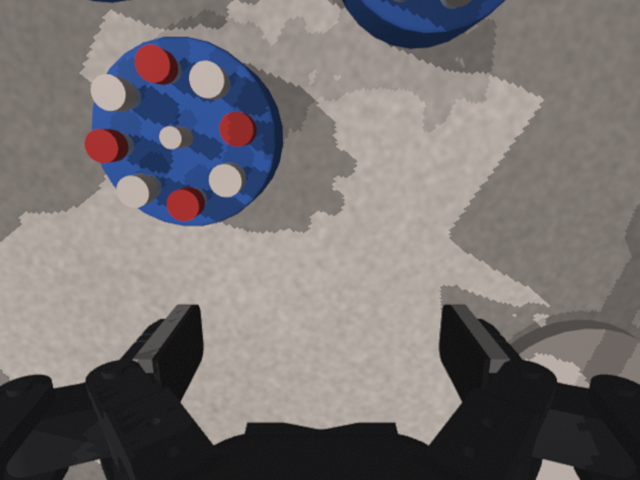

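The move was refused because every row needs all its fields. The wrist view shows lookalike r4 at (175,135), clear of the fingers, and the target drum's near edge at (420,30), as projected. I'll resend with full rows.

move_arm:
  plan:
    - {"x": 0.03, "y": 0.035, "z": 0, "yaw": 0, "fingers": 0}
    - {"x": 0.06, "y": 0.058, "z": 0, "yaw": 0, "fingers": 0}
    - {"x": 0.092, "y": 0.058, "z": 0, "yaw": 0, "fingers": 0}
    - {"x": 0.092, "y": 0.058, "z": 0, "yaw": 0, "fingers": 0}
    - {"x": 0.092, "y": 0.058, "z": 0, "yaw": 0, "fingers": 0}

```text
time: 1.15
eef_pos: [0.3882, -0.387, 0.1511]
tcp_rot: [0.89, 0.456, -0.0, -0.0]
contact_force: [-0.0, -0.1, -0.3]
opening: 0.994
finger_force: 0.0
```

Run:
```python
from h import *
s=ctrl.get_state(); print(s["time"],s["eef_pos"],s["contact_force"]); x=R.from_quat(s["tcp_rot"]).as_matrix()[:,0]; print(np.arctan2(x[1],x[0]))
w=T_of("wrist"); cv2.imwrite("pics/w2.png",ctrl.read_camera("wrist")[:,:,::-1])
print("post expected px",proj(w,[.432,-.313,.065]), "spot",proj(w,[.5874,-.0986,0]))
print(tool(np.array([.432,-.313,.01])-s["eef_pos"]),tool(np.array([.5874,-.0986,.01])-s["eef_pos"]))
```

```text
1.15 [ 0.3882 -0.387   0.1511] [-0.0049 -0.0525 -0.3297]
0.947460280042415
post expected px [307.4429  96.4626] spot [ 309.3924 -440.5656]
[ 0.0857 -0.0077  0.1411] [ 0.3505 -0.0071  0.141 ]
```

View pics/w2.png

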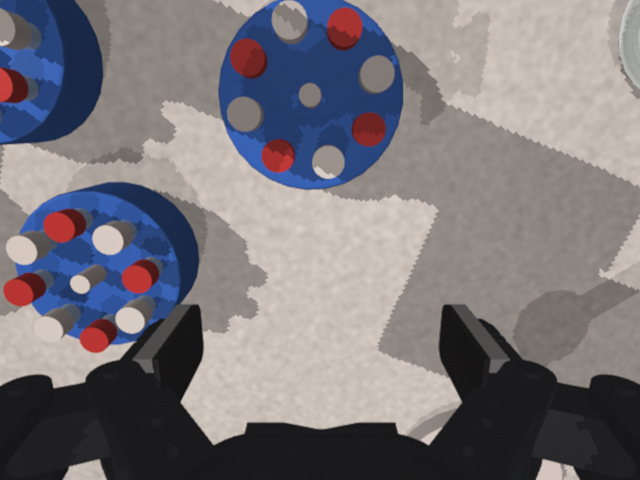

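The post is at (310,95), against (307,96) predicted, so the rack is confirmed. I'll descend behind it, with r4 about 25 mm clear of the left finger.

move_arm:
  plan:
    - {"x": 0.01, "y": -0.007, "z": 0.04, "yaw": 0, "fingers": 0}
    - {"x": 0.012, "y": -0.007, "z": 0.085, "yaw": 0, "fingers": 0}
    - {"x": 0.012, "y": -0.007, "z": 0.125, "yaw": 0, "fingers": 0}
    - {"x": 0.012, "y": -0.007, "z": 0.142, "yaw": 0, "fingers": 0}
    - {"x": 0.012, "y": -0.007, "z": 0.142, "yaw": 0, "fingers": 0}

```text
time: 1.7
eef_pos: [0.3867, -0.3722, 0.006]
tcp_rot: [0.891, 0.455, -0.001, -0.004]
contact_force: [0.3, -0.5, 0.1]
opening: 1.001
finger_force: 0.0
```

move_arm:
  plan:
    - {"x": 0.008, "y": 0, "z": 0, "yaw": 0, "fingers": 0}
    - {"x": 0.016, "y": 0, "z": 0, "yaw": 0, "fingers": 0}
    - {"x": 0.024, "y": 0, "z": 0, "yaw": 0, "fingers": 0}
    - {"x": 0.032, "y": 0, "z": 0, "yaw": 0, "fingers": 0}
    - {"x": 0.04, "y": 0, "z": 0, "yaw": 0, "fingers": 0}

```text
time: 2.2
eef_pos: [0.4137, -0.342, 0.0108]
tcp_rot: [0.89, 0.456, -0.0, 0.002]
contact_force: [-3.2, -4.4, 2.2]
opening: 0.998
finger_force: 2.2
```

Run:
```python
from h import *
s=ctrl.get_state(); print(s["time"],s["eef_pos"],s["contact_force"])
w=T_of("wrist"); cv2.imwrite("pics/w3.png",ctrl.read_camera("wrist")[:,:,::-1])
print(tool(np.array([.432,-.313,.065])-s["eef_pos"]),tool(np.array([.5874,-.0986,.01])-s["eef_pos"]))
```

```text
2.2 [ 0.4137 -0.342   0.0108] [-3.2082 -4.4181  2.2271]
[ 0.0342 -0.0019 -0.0542] [ 0.299  -0.0012  0.0005]
```

View pics/w3.png

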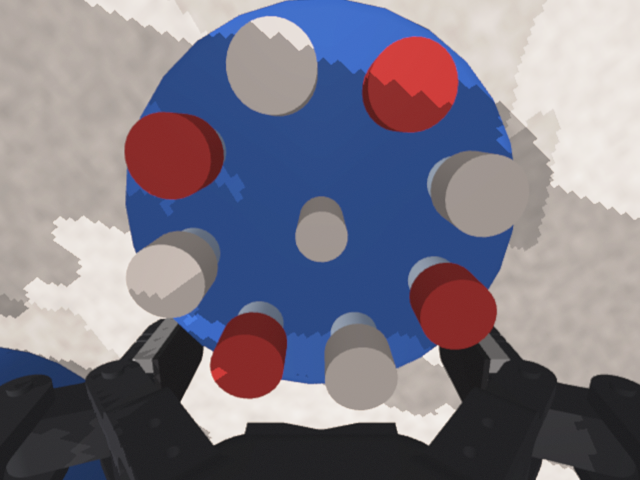

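The drum is cradled evenly between the fingers, with its post at (321,236). Now I'll push it along tool x.

move_arm:
  plan:
    - {"x": 0.01, "y": 0, "z": 0, "yaw": 0, "fingers": 0}
    - {"x": 0.022, "y": 0, "z": 0, "yaw": 0, "fingers": 0}
    - {"x": 0.035, "y": 0, "z": 0, "yaw": 0, "fingers": 0}
    - {"x": 0.048, "y": 0, "z": 0, "yaw": 0, "fingers": 0}
    - {"x": 0.06, "y": 0, "z": 0, "yaw": 0, "fingers": 0}

```text
time: 2.75
eef_pos: [0.4487, -0.2934, 0.0105]
tcp_rot: [0.89, 0.456, -0.0, 0.002]
contact_force: [-2.6, -4.7, 3.6]
opening: 1.001
finger_force: 2.9
```

move_arm:
  plan:
    - {"x": 0.012, "y": 0, "z": 0, "yaw": 0, "fingers": 0}
    - {"x": 0.024, "y": 0, "z": 0, "yaw": 0, "fingers": 0}
    - {"x": 0.036, "y": 0, "z": 0, "yaw": 0, "fingers": 0}
    - {"x": 0.048, "y": 0, "z": 0, "yaw": 0, "fingers": 0}
    - {"x": 0.06, "y": 0, "z": 0, "yaw": 0, "fingers": 0}

```text
time: 3.25
eef_pos: [0.4837, -0.2446, 0.0105]
tcp_rot: [0.89, 0.456, -0.0, 0.001]
contact_force: [-4.3, -5.2, 5.3]
opening: 1.003
finger_force: 3.1
```

move_arm:
  plan:
    - {"x": 0.012, "y": 0, "z": 0, "yaw": 0, "fingers": 0}
    - {"x": 0.024, "y": 0, "z": 0, "yaw": 0, "fingers": 0}
    - {"x": 0.036, "y": 0, "z": 0, "yaw": 0, "fingers": 0}
    - {"x": 0.048, "y": 0, "z": 0, "yaw": 0, "fingers": 0}
    - {"x": 0.06, "y": 0, "z": 0, "yaw": 0, "fingers": 0}

```text
time: 3.75
eef_pos: [0.5186, -0.1958, 0.0105]
tcp_rot: [0.89, 0.456, -0.0, 0.001]
contact_force: [-3.1, -5.3, 4.6]
opening: 0.998
finger_force: 3.3
```

Run:
```python
from h import *
s=ctrl.get_state(); print(s["time"],s["eef_pos"],s["contact_force"])
w=T_of("wrist"); im=ctrl.read_camera("wrist")[:,:,::-1].copy(); cv2.imwrite("pics/w4.png",im)
# post located by colour (light, unsaturated) near the earlier pixel
c=im[205:275,270:375]; hsv=cv2.cvtColor(c,cv2.COLOR_BGR2HSV); m=cv2.inRange(hsv,(0,0,110),(180,70,255))
n,l,st,ce=cv2.connectedComponentsWithStats(m); 
for i in range(1,n):
    if st[i,4]>300:
        uv=ce[i]+[270,205]; p=back(w,uv,.065); print(uv,st[i],p,tool(p-s["eef_pos"]))
print("spot",tool(np.array([.5874,-.0986,.01])-s["eef_pos"]))
```

```text
3.75 [ 0.5186 -0.1958  0.0105] [-3.1349 -5.2817  4.6226]
[320.8155 232.8364] [  25    0   53   58 2536] [ 0.5457 -0.1573  0.065 ] [ 0.0471 -0.0004 -0.0545]
spot [ 0.1191 -0.001   0.0005]
```

move_arm:
  plan:
    - {"x": 0.012, "y": 0, "z": 0, "yaw": 0, "fingers": 0}
    - {"x": 0.024, "y": 0, "z": 0, "yaw": 0, "fingers": 0}
    - {"x": 0.036, "y": 0, "z": 0, "yaw": 0, "fingers": 0}
    - {"x": 0.048, "y": 0, "z": 0, "yaw": 0, "fingers": 0}
    - {"x": 0.058, "y": 0, "z": 0, "yaw": 0, "fingers": 0}

```text
time: 4.3
eef_pos: [0.5522, -0.1487, 0.0102]
tcp_rot: [0.89, 0.456, -0.001, 0.001]
contact_force: [-3.7, -4.6, 4.8]
opening: 0.998
finger_force: 4.0
```

move_arm:
  plan:
    - {"x": 0.006, "y": 0, "z": 0, "yaw": 0, "fingers": 0}
    - {"x": 0.01, "y": 0, "z": 0, "yaw": 0, "fingers": 0}
    - {"x": 0.013, "y": 0, "z": 0, "yaw": 0, "fingers": 0}
    - {"x": 0.013, "y": 0, "z": 0, "yaw": 0, "fingers": 0}

```text
time: 4.7
eef_pos: [0.5598, -0.1381, 0.0101]
tcp_rot: [0.89, 0.456, -0.0, 0.001]
contact_force: [-2.2, -2.8, 5.1]
opening: 1.001
finger_force: 3.3
```

move_arm:
  plan:
    - {"x": -0.01, "y": 0, "z": 0, "yaw": 0, "fingers": 0}
    - {"x": -0.03, "y": 0, "z": 0, "yaw": 0, "fingers": 0}
    - {"x": -0.055, "y": 0, "z": 0, "yaw": 0, "fingers": 0}
    - {"x": -0.08, "y": 0, "z": -0.03, "yaw": 0, "fingers": 0}
    - {"x": -0.09, "y": 0, "z": -0.07, "yaw": 0, "fingers": 0}

```text
time: 5.2
eef_pos: [0.503, -0.2099, 0.0764]
tcp_rot: [0.891, 0.455, -0.002, -0.004]
contact_force: [-0.4, 0.2, -0.7]
opening: 0.998
finger_force: 0.0
```

move_arm:
  plan:
    - {"x": 0, "y": 0, "z": -0.045, "yaw": 0, "fingers": 0}
    - {"x": 0, "y": 0, "z": -0.09, "yaw": 0, "fingers": 0}
    - {"x": 0, "y": 0, "z": -0.13, "yaw": 0, "fingers": 0}
    - {"x": 0, "y": 0, "z": -0.15, "yaw": 0, "fingers": 0}
    - {"x": 0, "y": 0, "z": -0.15, "yaw": 0, "fingers": 0}

```text
time: 5.7
eef_pos: [0.5082, -0.2112, 0.2329]
tcp_rot: [0.89, 0.455, 0.002, 0.003]
contact_force: [0.3, -0.3, -0.2]
opening: 1.0
finger_force: 0.0
```

Run:
```python
from h import *
s=ctrl.get_state(); print(s["time"],s["eef_pos"],s["contact_force"])
im=ctrl.read_camera("wrist")[:,:,::-1]; cv2.imwrite("pics/w5.png",im)
w=T_of("wrist")
print("spot px",proj(w,[.5874,-.0986,0]),"post px if on centre",proj(w,[.5874,-.0986,.065]))
t=ctrl.read_camera("top")[:,:,::-1]; cv2.imwrite("pics/top5.png",t)
o=cv2.resize(t[160:330,180:420],(720,510),interpolation=cv2.INTER_CUBIC); cv2.imwrite("pics/c5.png",o)
```

```text
5.7 [ 0.5082 -0.2112  0.2329] [ 0.3424 -0.3496 -0.1524]
spot px [320.3075  43.8834] post px if on centre [320.4227  25.2962]
```

View pics/w5.png

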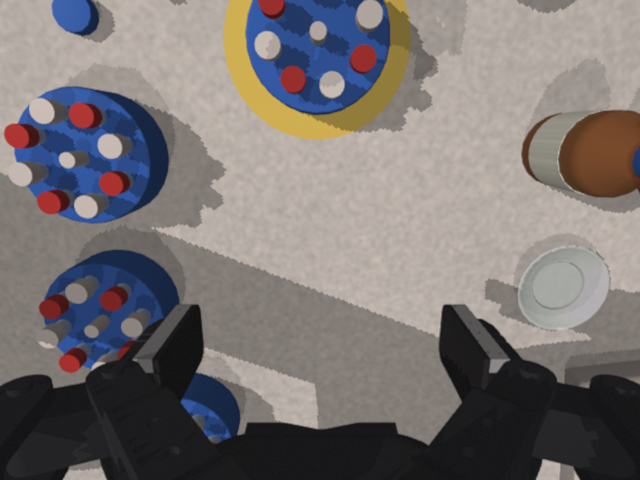

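View pics/c5.png

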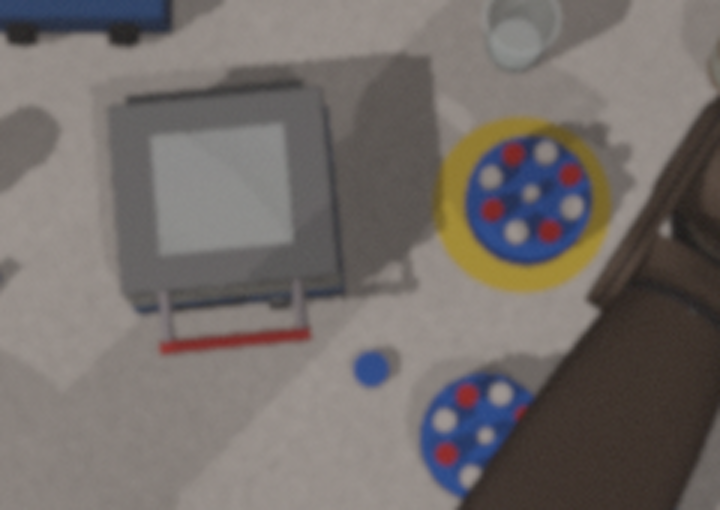

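The rack stands inside the spot. Its post is at (318,30) against (320,25) for dead centre, and the yellow rim shows all round it. The red bar runs from about (161,348) to (310,333) in the crop. Next I'll go over the bar.

move_arm:
  plan:
    - {"x": 0.03, "y": -0.03, "z": 0, "yaw": -0.13, "fingers": 0}
    - {"x": 0.06, "y": -0.06, "z": 0, "yaw": -0.27, "fingers": 0}
    - {"x": 0.09, "y": -0.09, "z": 0, "yaw": -0.41, "fingers": 0}
    - {"x": 0.125, "y": -0.125, "z": 0, "yaw": -0.55, "fingers": 0}
    - {"x": 0.16, "y": -0.16, "z": 0, "yaw": -0.69, "fingers": 0}

```text
time: 6.3
eef_pos: [0.4686, 0.0147, 0.2259]
tcp_rot: [0.682, 0.731, -0.001, -0.003]
contact_force: [0.9, -0.3, -1.0]
opening: 0.997
finger_force: 0.0
```

```bash
cat > bar.py <<'E'
from h import *
s=ctrl.get_state(); print(s["time"],s["eef_pos"],s["contact_force"],s["opening"]); x=R.from_quat(s["tcp_rot"]).as_matrix()[:,0]; print("ang",np.arctan2(x[1],x[0]))
w=T_of("wrist"); im=ctrl.read_camera("wrist")[:,:,::-1]; 
import sys; cv2.imwrite(sys.argv[1],im)
hsv=cv2.cvtColor(im,cv2.COLOR_BGR2HSV); m=cv2.inRange(hsv,(0,150,60),(8,255,255))|cv2.inRange(hsv,(172,150,60),(180,255,255))
n,l,st,ce=cv2.connectedComponentsWithStats(m)
for i in range(1,n):
    if st[i,4]>300:
        ys,xs=np.nonzero(l==i); b=cv2.minAreaRect(np.stack([xs,ys],1).astype(np.float32)); 
        bp=cv2.boxPoints(b); o=np.argsort(bp[:,1]) if np.ptp(bp[:,1])>np.ptp(bp[:,0]) else np.argsort(bp[:,0])
        e=[bp[o[:2]].mean(0),bp[o[2:]].mean(0)]; P=[back(w,q,.109) for q in e]; c=(P[0]+P[1])/2; d=P[0]-P[1]
        print(st[i],e,"ends",P,"len",np.linalg.norm(d),"mid",c,"ang",np.arctan2(d[1],d[0]),"tool shift",tool(c-s["eef_pos"]))
E
python3 bar.py pics/w6.png
```

```text
6.3 [0.4686 0.0147 0.2259] [ 0.8849 -0.2963 -0.9903] 0.9966319983927687
ang 1.6404170186287859
[ 302    0   22  127 2221] [array([310.5367,  -0.2511], dtype=float32), array([314.2532, 126.1102], dtype=float32)] ends [array([0.4524, 0.1547, 0.109 ]), array([0.4592, 0.0848, 0.109 ])] len 0.07015524054648017 mid [0.4558 0.1198 0.109 ] ang 1.667799384477728 tool shift [ 0.1048 -0.0036  0.1177]
[175 250  26  25 473] [array([179., 271.], dtype=float32), array([197., 253.], dtype=float32)] ends [array([ 0.3722, -0.018 ,  0.109 ]), array([ 0.3848, -0.004 ,  0.109 ])] len 0.018860968385093043 mid [ 0.3785 -0.011   0.109 ] ang -2.303808065966122 tool shift [-0.0194 -0.091   0.1173]
[237 274  23  25 443] [array([248., 274.], dtype=float32), array([248., 298.], dtype=float32)] ends [array([ 0.4199, -0.0167,  0.109 ]), array([ 0.4203, -0.0347,  0.109 ])] len 0.01804392304947996 mid [ 0.4201 -0.0257  0.109 ] ang 1.5920312142329982 tool shift [-0.0374 -0.0507  0.1169]
[425 311  17  25 339] [array([433., 311.], dtype=float32), array([433., 335.], dtype=float32)] ends [array([ 0.5516, -0.0351,  0.109 ]), array([ 0.5544, -0.054 ,  0.109 ])] len 0.01903679600430679 mid [ 0.553  -0.0445  0.109 ] ang 1.7179393312625595 tool shift [-0.0667  0.0803  0.1158]
[215 326  23  25 427] [array([232.2, 327.1], dtype=float32), array([221.2, 349.1], dtype=float32)] ends [array([ 0.4094, -0.0583,  0.109 ]), array([ 0.4016, -0.0768,  0.109 ])] len 0.02009623092876604 mid [ 0.4055 -0.0676  0.109 ] ang 1.168695177766597 tool shift [-0.0779 -0.0686  0.1167]
[397 360  22  25 416] [array([401.8351, 360.6289], dtype=float32), array([411.8557, 383.1753], dtype=float32)] ends [array([ 0.5347, -0.0765,  0.109 ]), array([ 0.5446, -0.0951,  0.109 ])] len 0.021027351778258572 mid [ 0.5396 -0.0858  0.109 ] ang 2.0615962123452483 tool shift [-0.1068  0.0636  0.1156]
```

move_arm:
  plan:
    - {"x": 0.04, "y": -0.002, "z": 0, "yaw": 0, "fingers": 0}
    - {"x": 0.075, "y": -0.004, "z": 0, "yaw": 0, "fingers": 0}
    - {"x": 0.09, "y": -0.004, "z": 0, "yaw": 0, "fingers": 0}
    - {"x": 0.09, "y": -0.004, "z": 0, "yaw": 0, "fingers": 0}
    - {"x": 0.09, "y": -0.004, "z": 0, "yaw": 0, "fingers": 0}

```text
time: 6.85
eef_pos: [0.4598, 0.1023, 0.227]
tcp_rot: [0.683, 0.73, -0.002, -0.001]
contact_force: [0.3, 0.0, -0.2]
opening: 1.003
finger_force: 0.0
```

```bash
python3 bar.py pics/w7.png | head -3
```

```text
6.85 [0.4598 0.1023 0.227 ] [ 0.3444  0.0479 -0.1792] 1.0025808592770145
ang 1.636565518120092
[ 303   65   24  197 3184] [array([311.1821,  64.6877], dtype=float32), array([319.7217, 261.0991], dtype=float32)] ends [array([0.4468, 0.2077, 0.109 ]), array([0.4602, 0.0833, 0.109 ])] len 0.1251288870494878 mid [0.4535 0.1455 0.109 ] ang 1.6782411702682216 tool shift [ 0.0435 -0.0032  0.118 ]
```

View pics/w7.png

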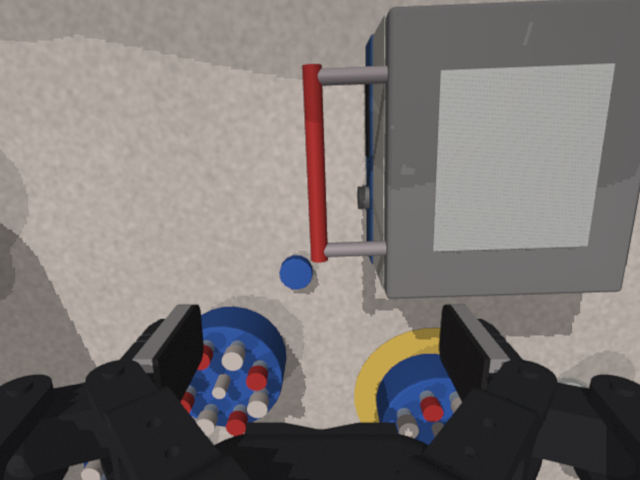

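The wrist view shows the bar from (311,65) to (320,261). Its length measures 125 mm against the 124 mm given. The lid edge is about 45 mm behind it, at u≈388. I'll half-close the fingers to fit that gap, go over the middle of the bar and then descend.

move_arm:
  plan:
    - {"x": 0.02, "y": -0.002, "z": 0, "yaw": -0.02, "fingers": 0.62}
    - {"x": 0.0435, "y": -0.003, "z": 0.01, "yaw": -0.025, "fingers": 0.62}
    - {"x": 0.0435, "y": -0.003, "z": 0.03, "yaw": -0.025, "fingers": 0.62}
    - {"x": 0.0435, "y": -0.003, "z": 0.05, "yaw": -0.025, "fingers": 0.62}
    - {"x": 0.0435, "y": -0.003, "z": 0.05, "yaw": -0.025, "fingers": 0.62}

```text
time: 7.4
eef_pos: [0.4529, 0.1444, 0.1756]
tcp_rot: [0.675, 0.738, -0.003, -0.002]
contact_force: [-0.5, -0.5, -0.8]
opening: 0.379
finger_force: 0.0
```

```bash
python3 bar.py pics/w8.png | head -3
```

```text
7.4 [0.4529 0.1444 0.1756] [-0.544  -0.4897 -0.829 ] 0.3788878522723607
ang 1.6592857864155248
[ 310  141   23  220 4234] [array([320.4845, 140.9287], dtype=float32), array([322.1317, 360.0065], dtype=float32)] ends [array([0.447 , 0.2073, 0.109 ]), array([0.4593, 0.0811, 0.109 ])] len 0.1267476327988208 mid [0.4531 0.1442 0.109 ] ang 1.6680632394359294 tool shift [-0.0002  0.0004  0.0666]
```

move_arm:
  plan:
    - {"x": 0, "y": 0, "z": 0.025, "yaw": -0.008, "fingers": 0.62}
    - {"x": 0, "y": 0, "z": 0.05, "yaw": -0.008, "fingers": 0.62}
    - {"x": 0, "y": 0, "z": 0.075, "yaw": -0.008, "fingers": 0.62}
    - {"x": 0, "y": 0, "z": 0.087, "yaw": -0.008, "fingers": 0.62}
    - {"x": 0, "y": 0, "z": 0.087, "yaw": -0.008, "fingers": 0.62}

```text
time: 7.95
eef_pos: [0.4545, 0.145, 0.0914]
tcp_rot: [0.672, 0.741, -0.001, -0.001]
contact_force: [-0.2, 0.1, 0.6]
opening: 0.376
finger_force: 0.0
```

move_arm:
  plan:
    - {"x": 0, "y": 0, "z": 0, "yaw": 0, "fingers": 1}
    - {"x": 0, "y": 0, "z": 0, "yaw": 0, "fingers": 1}
    - {"x": 0, "y": 0, "z": 0, "yaw": 0, "fingers": 1}
    - {"x": 0, "y": 0, "z": 0, "yaw": 0, "fingers": 1}
    - {"x": 0, "y": 0, "z": 0, "yaw": 0, "fingers": 1}
  force: 35

```text
time: 8.45
eef_pos: [0.4531, 0.1452, 0.0932]
tcp_rot: [0.671, 0.741, -0.003, -0.002]
contact_force: [-7.7, -3.4, 3.5]
opening: 0.121
finger_force: 34.1
```

Run:
```python
from h import *
s=ctrl.get_state(); print({k:s[k] for k in("time","eef_pos","contact_force","wrist_torque","opening","finger_force")})
yaw=.095; fx=np.array([np.cos(yaw),np.sin(yaw),0]); r=np.hypot(.205,.009); a0=np.arctan2(.009,.205)
for deg in (3,6,10,15,20,25,30,35,40,45,50,55,60):
    th=np.radians(deg); dx=.205-r*np.cos(a0+th); dz=r*np.sin(a0+th)-.009
    print(deg,tool(fx*dx+np.array([0,0,dz])).round(4))
```

```text
{'time': 8.45, 'eef_pos': array([0.4531, 0.1452, 0.0932]), 'contact_force': array([-7.7491, -3.432 ,  3.4594]), 'wrist_torque': array([-0.3293,  1.2265, -0.0231]), 'opening': 0.12149490617993834, 'finger_force': 34.066911935806274}
3 [-0.      0.0007 -0.0107]
6 [-0.      0.0019 -0.0214]
10 [-0.0001  0.0045 -0.0355]
15 [-0.0001  0.009  -0.0528]
20 [-0.0001  0.015  -0.0697]
25 [-0.0002  0.0225 -0.0859]
30 [-0.0002  0.0313 -0.1015]
35 [-0.0003  0.0415 -0.1162]
40 [-0.0003  0.0529 -0.13  ]
45 [-0.0004  0.0655 -0.1427]
50 [-0.0005  0.0792 -0.1543]
55 [-0.0005  0.0938 -0.1647]
60 [-0.0006  0.1092 -0.1737]
```

The bar is gripped: opening 10 mm, pad force 34 N. Now I'll lift it along the arc about the hinge.

move_arm:
  plan:
    - {"x": 0, "y": 0.0007, "z": -0.0107, "yaw": 0, "fingers": 1}
    - {"x": 0, "y": 0.0019, "z": -0.0214, "yaw": 0, "fingers": 1}
    - {"x": 0, "y": 0.0045, "z": -0.0355, "yaw": 0, "fingers": 1}
    - {"x": 0, "y": 0.009, "z": -0.0528, "yaw": 0, "fingers": 1}
    - {"x": 0, "y": 0.015, "z": -0.0697, "yaw": 0, "fingers": 1}

```text
time: 8.95
eef_pos: [0.4671, 0.1466, 0.1622]
tcp_rot: [0.671, 0.741, -0.004, -0.003]
contact_force: [-5.8, -2.3, -3.4]
opening: 0.124
finger_force: 34.0
```

Run:
```python
from h import *
s=ctrl.get_state(); print({k:s[k] for k in("time","eef_pos","contact_force","wrist_torque","opening","finger_force")})
```

```text
{'time': 8.95, 'eef_pos': array([0.4671, 0.1466, 0.1622]), 'contact_force': array([-5.806 , -2.2878, -3.386 ]), 'wrist_torque': array([-0.3502,  1.1577,  0.0563]), 'opening': 0.12392463276676972, 'finger_force': 34.046019315719604}
```

Going well. Next is 20 to 40 degrees, then 40 to 56.

move_arm:
  plan:
    - {"x": 0, "y": 0.0055, "z": -0.013, "yaw": 0, "fingers": 1}
    - {"x": 0, "y": 0.0115, "z": -0.0255, "yaw": 0, "fingers": 1}
    - {"x": 0, "y": 0.0195, "z": -0.0385, "yaw": 0, "fingers": 1}
    - {"x": 0, "y": 0.0285, "z": -0.05, "yaw": 0, "fingers": 1}
    - {"x": 0, "y": 0.0379, "z": -0.0603, "yaw": 0, "fingers": 1}

```text
time: 9.45
eef_pos: [0.5037, 0.1504, 0.2241]
tcp_rot: [0.671, 0.741, -0.005, -0.004]
contact_force: [-16.0, -2.3, 5.6]
opening: 0.126
finger_force: 34.4
```

move_arm:
  plan:
    - {"x": 0, "y": 0.0126, "z": -0.0127, "yaw": 0, "fingers": 1}
    - {"x": 0, "y": 0.0205, "z": -0.02, "yaw": 0, "fingers": 1}
    - {"x": 0, "y": 0.0263, "z": -0.0243, "yaw": 0, "fingers": 1}
    - {"x": 0, "y": 0.0335, "z": -0.0297, "yaw": 0, "fingers": 1}
    - {"x": 0, "y": 0.0409, "z": -0.0347, "yaw": 0, "fingers": 1}

```text
time: 9.95
eef_pos: [0.5458, 0.1547, 0.2623]
tcp_rot: [0.671, 0.741, -0.003, -0.002]
contact_force: [-16.2, -2.5, 13.6]
opening: 0.119
finger_force: 34.1
```

Run:
```python
from h import *
s=ctrl.get_state(); print({k:s[k] for k in("time","eef_pos","contact_force","wrist_torque","opening","finger_force")})
```

```text
{'time': 9.95, 'eef_pos': array([0.5458, 0.1547, 0.2623]), 'contact_force': array([-16.2465,  -2.4703,  13.6175]), 'wrist_torque': array([-0.4888,  2.8118, -0.0046]), 'opening': 0.11926869050234774, 'finger_force': 34.12154674530029}
```

The force builds radially: the bar pushes the tool outward at about 20 N, so I'm slightly off the arc. Before finishing I'll measure the real lid angle from the side and top cameras.

```bash
cat > ang.py <<'E'
from h import *
import sys
tag=sys.argv[1]
yaw=.095; fx=np.array([np.cos(yaw),np.sin(yaw),0]); fy=np.array([-np.sin(yaw),np.cos(yaw),0]); mid=np.array([.4533,.1448,.109]); H=mid+.205*fx; H[2]=.1; r=np.hypot(.205,.009); a0=np.arctan2(.009,.205)
bar=lambda deg,o:H-fx*r*np.cos(a0+np.radians(deg))+np.array([0,0,r*np.sin(a0+np.radians(deg))])+fy*o
def red(im,c,w=45):
    u0,v0=np.maximum((c-w).astype(int),0); u1,v1=(c+w).astype(int); h=cv2.cvtColor(im[v0:v1,u0:u1],cv2.COLOR_BGR2HSV)
    m=cv2.inRange(h,(0,140,50),(10,255,255))|cv2.inRange(h,(172,140,50),(180,255,255)); n,l,st,ce=cv2.connectedComponentsWithStats(m)
    for i in range(1,n):
        if st[i,4]>12:
            ys,xs=np.nonzero(l==i); P=np.stack([xs+u0,ys+v0],1); o=np.argsort(P[:,1]); print("   blob n",len(P),"mean",P.mean(0),"top",P[o[:4]].mean(0),"bot",P[o[-4:]].mean(0),"L",P[np.argsort(P[:,0])[:4]].mean(0),"R",P[np.argsort(P[:,0])[-4:]].mean(0))
for n in("side","top"):
    K=T_of(n); im=ctrl.read_camera(n)[:,:,::-1]; cv2.imwrite(f"pics/{n}_{tag}.png",im)
    if tag=="a": print(n,"shut pred",[proj(K,bar(0,o)) for o in(.062,-.062)]); red(cv2.imread(f"pics/{n}0.png"),proj(K,bar(0,0)))
    for d in (50,54,58,62): print(n,d,[proj(K,bar(d,o)) for o in(.062,0,-.062)])
    red(im,proj(K,bar(56,0)))
    if n=="side": sd=im
K=T_of("side"); c=proj(K,bar(50,0)).astype(int); cr=sd[max(c[1]-110,0):c[1]+90,c[0]-130:c[0]+130]
cv2.imwrite(f"pics/crop_{tag}.png",cv2.resize(cr,None,fx=3,fy=3,interpolation=cv2.INTER_CUBIC)); print("crop origin",c-[130,110])
print(ctrl.get_state()["eef_pos"])
E
python3 ang.py a
```

```text
side shut pred [array([304.2576, 290.4036]), array([315.8774, 256.1389])]
   blob n 43 mean [350.3023 247.3953] top [349.25 244.25] bot [351.5 250.5] L [347.5  246.25] R [353.   248.25]
   blob n 173 mean [310.3699 274.2081] top [316.   255.75] bot [305.5  291.75] L [303.25 289.75] R [317.5  256.75]
side 50 [array([261.4562, 216.8703]), array([270.1064, 201.4164]), array([277.9275, 187.4437])]
side 54 [array([255.0467, 212.182 ]), array([264.0428, 196.9245]), array([272.1745, 183.133 ])]
side 58 [array([248.3298, 207.8456]), array([257.6844, 192.7755]), array([266.1384, 179.1562])]
side 62 [array([241.3473, 203.8919]), array([251.0703, 188.9984]), array([259.8558, 175.5408])]
   blob n 1165 mean [229.6489 177.2283] top [221.5 149. ] bot [252.25 197.75] L [215.  182.5] R [253.   195.25]
   blob n 53 mean [245.717  162.2642] top [242.5 156.5] bot [249.   168.25] L [242.  157.5] R [249.25 168.  ]
   blob n 41 mean [275.6585 169.3902] top [276.   163.75] bot [275.5 174.5] L [274.  170.5] R [277.  168.5]
   blob n 131 mean [259.2519 203.9542] top [263.  192.5] bot [255.5  213.75] L [253. 
[... 592 characters left out ...]
] bot [237.5 276. ] L [235.5 275.5] R [279.75 271.25]
top 50 [array([222.0195, 232.4971]), array([249.7858, 230.031 ]), array([277.4979, 227.5696])]
top 54 [array([221.1343, 226.6884]), array([249.0338, 224.2162]), array([276.8785, 221.7488])]
top 58 [array([220.2767, 220.6521]), array([248.2918, 218.1757]), array([276.2518, 215.7041])]
top 62 [array([219.4528, 214.4273]), array([247.5653, 211.9486]), array([275.6221, 209.4747])]
   blob n 21 mean [272.     220.4286] top [273.5 219. ] bot [271.25 221.75] L [269.25 221.  ] R [274.75 220.25]
   blob n 36 mean [226.1389 224.7778] top [225.5 223. ] bot [227.  226.5] L [222.25 224.75] R [230.25 225.  ]
crop origin [140  91]
[0.5471 0.1548 0.2632]
```

The side view puts the bar's left end at (254.3,212.4) once corrected for bias, and the top view has the bar at (226,224.8) and (272,220.4). Both give about 55°. I'll go 5° further, adding 2 mm outward along the radius to ease the force.

move_arm:
  plan:
    - {"x": 0, "y": 0.002, "z": -0.004, "yaw": 0, "fingers": 1}
    - {"x": 0, "y": 0.006, "z": -0.006, "yaw": 0, "fingers": 1}
    - {"x": 0, "y": 0.011, "z": -0.0085, "yaw": 0, "fingers": 1}
    - {"x": 0, "y": 0.0146, "z": -0.0107, "yaw": 0, "fingers": 1}
    - {"x": 0, "y": 0.0146, "z": -0.0107, "yaw": 0, "fingers": 1}

```text
time: 10.55
eef_pos: [0.5619, 0.1563, 0.2724]
tcp_rot: [0.671, 0.741, -0.001, -0.001]
contact_force: [-10.3, -1.3, 8.0]
opening: 0.122
finger_force: 34.8
```

```bash
python3 ang.py b; python3 -c "
from h import *
s=ctrl.get_state(); print({k:s[k] for k in('time','eef_pos','contact_force','wrist_torque','opening','finger_force')})"
```

```text
side 50 [array([261.4562, 216.8703]), array([270.1064, 201.4164]), array([277.9275, 187.4437])]
side 54 [array([255.0467, 212.182 ]), array([264.0428, 196.9245]), array([272.1745, 183.133 ])]
side 58 [array([248.3298, 207.8456]), array([257.6844, 192.7755]), array([266.1384, 179.1562])]
side 62 [array([241.3473, 203.8919]), array([251.0703, 188.9984]), array([259.8558, 175.5408])]
   blob n 51 mean [237.3333 156.6667] top [234. 151.] bot [240.5 162.5] L [233.5 151.5] R [241.  161.5]
   blob n 883 mean [227.3681 178.9377] top [217.  151.5] bot [244.5 196. ] L [215.   157.25] R [245.75 195.25]
   blob n 70 mean [271.0714 157.3   ] top [272.  151.5] bot [273.   162.25] L [266.5  158.75] R [274.5 159.5]
   blob n 231 mean [251.9697 188.0606] top [253.25 161.75] bot [247.5  208.75] L [244.  205.5] R [256. 194.]
   blob n 33 mean [285.9091 217.8182] top [285.5 215. ] bot [285.75 220.75] L [284.  216.5] R [288.   218.25]
   blob n 25 mean [302.28 223.48] top [301.5  221.25] bot [303.75 226.  ] L [300.25 222.5 ] R [304.  225.5]
   blob n 34 mean [272.6765 225.7647] top [272.5 223. ] bot [272
[... 332 characters left out ...]
221.7488])]
top 58 [array([220.2767, 220.6521]), array([248.2918, 218.1757]), array([276.2518, 215.7041])]
top 62 [array([219.4528, 214.4273]), array([247.5653, 211.9486]), array([275.6221, 209.4747])]
   blob n 23 mean [270.8696 213.3043] top [270.5 212. ] bot [270.25 214.75] L [268.25 213.75] R [273.75 213.  ]
   blob n 40 mean [225.85  217.725] top [224.5 216. ] bot [228.75 219.25] L [221.25 217.75] R [230.5 218.5]
crop origin [140  91]
[0.5616 0.1563 0.2722]
{'time': 10.65, 'eef_pos': array([0.5616, 0.1563, 0.2722]), 'contact_force': array([-10.2007,  -2.5102,   7.6895]), 'wrist_torque': array([-0.2791,  1.8868,  0.0056]), 'opening': 0.1264045648504885, 'finger_force': 34.81678694486618}
```

View pics/crop_b.png

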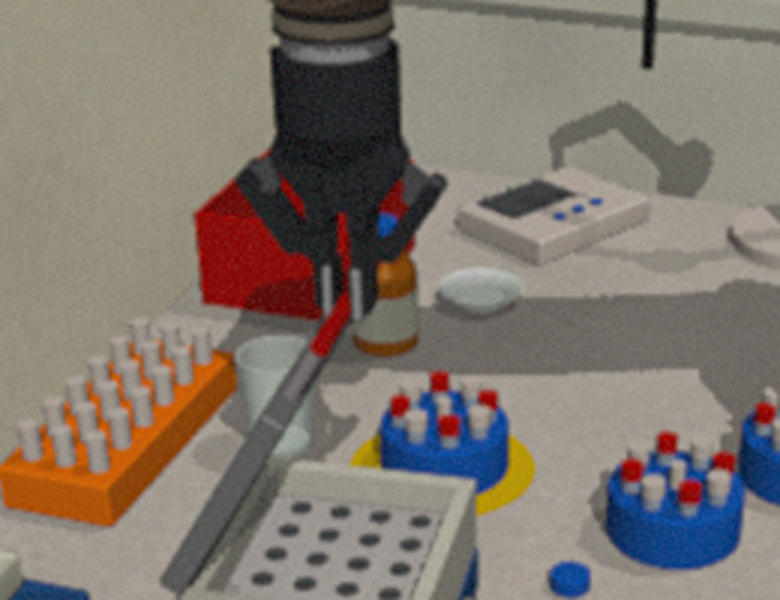

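The crop shows the lid standing up with the fingers on the red bar and nothing propping it. The rack at crop (445,440) stands upright on the yellow spot, and the neighbours are untouched. Both cameras give about 59.5°, so I'll make a small last correction with a bit more radial relief and settle.

move_arm:
  plan:
    - {"x": 0, "y": 0.0005, "z": -0.001, "yaw": 0, "fingers": 1}
    - {"x": 0, "y": 0.001, "z": -0.0022, "yaw": 0, "fingers": 1}
    - {"x": 0, "y": 0.001, "z": -0.0022, "yaw": 0, "fingers": 1}
    - {"x": 0, "y": 0.001, "z": -0.0022, "yaw": 0, "fingers": 1}
    - {"x": 0, "y": 0.001, "z": -0.0022, "yaw": 0, "fingers": 1}

```text
time: 11.15
eef_pos: [0.5624, 0.1564, 0.2727]
tcp_rot: [0.671, 0.741, -0.001, -0.001]
contact_force: [-8.3, -2.3, 3.4]
opening: 0.123
finger_force: 34.4
```

```bash
python3 ang.py c | grep -A4 "top 5"; python3 ang.py d | grep "blob n 2[0-9][0-9]"; python3 -c "
from h import *
s=ctrl.get_state(); print({k:s[k] for k in('time','eef_pos','dq','contact_force','opening','finger_force')})"
```

```text
top 50 [array([222.0195, 232.4971]), array([249.7858, 230.031 ]), array([277.4979, 227.5696])]
top 54 [array([221.1343, 226.6884]), array([249.0338, 224.2162]), array([276.8785, 221.7488])]
top 58 [array([220.2767, 220.6521]), array([248.2918, 218.1757]), array([276.2518, 215.7041])]
top 62 [array([219.4528, 214.4273]), array([247.5653, 211.9486]), array([275.6221, 209.4747])]
   blob n 24 mean [271.0833 212.75  ] top [270.75 211.25] bot [272.5 214. ] L [268.25 213.  ] R [273.75 213.25]
   blob n 42 mean [225.5714 217.4286] top [224.  215.5] bot [228.5 219. ] L [221.  217.5] R [230.25 218.  ]
crop origin [140  91]
   blob n 231 mean [251.5887 187.9351] top [253.   161.75] bot [247.  208.5] L [243.5 205. ] R [256. 179.]
{'time': 11.35, 'eef_pos': array([0.5624, 0.1564, 0.2727]), 'dq': array([ 0.0003,  0.0006,  0.0014,  0.0009,  0.0014, -0.0013]), 'contact_force': array([-7.7885, -1.2221,  3.1842]), 'opening': 0.12324575264343715, 'finger_force': 34.35551941394806}
```

```bash
python3 -c "
from plant import ctrl
print(ctrl.sign_off())"
```

```text
the job is handed in; nothing more can be done
None
```

The job is handed in at about 11 s: the farthest rack stands released within the yellow spot, about 2–3 mm off its centre, and the gripper is holding the lid still by its red bar at about 60° (measured 59–60° by camera).

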